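Release the spice tray's spring catch and slide it home

TASK

Put the spice tray away without taking hold of anything: with the fingertips press the long red spring bar down at the end behind the blue tab, and keep it held down all the way while you push the blue tab along over the bar, until the tray is fully home against its far stop. Then let the bar spring up so that its catch locks behind the tab, and move clear. Do not touch or lift the two jars and the toothpick pot riding in the tray, and leave everything else on the worktop where it is.

Things in the scene. Friction and masses are not known exactly. Their poses are not given: they have to be found in the camera images.
- slide_base: Fixed aluminium base of the tray slide, 156 x 284 mm, 8 mm thick plate screwed to the worktop. Origin: underside, near its middle. Its +y axis is the direction the tray slides home; its +x points away from the robot; z up. On it, at the -x side, a red spring bar; at the +x side the white tray
- bar_pad (a point): Point on top of the red press bar, on its centre line, 39 mm behind the tab's rear face when the tray is at 0; 50 mm above the worktop with the bar up; moves with the bar; axes as the base's. The bar is 48 mm wide (x), runs 33 mm to -y and 163 mm to +y of this point, and goes straight down wherever it is pressed. Its top is smooth: a fingertip can slide along it
- tooth_out (a point): Centre of the top of the steel catch tooth that holds the tray out. It is fixed to the bar and sinks with it: 10 x 10 mm, its top 15.5 mm above the bar's top, its near side 28 mm to +x of the bar's centre line. The root of the blue tab passes it only while the bar is pressed 6 mm or more
- tooth_home (a point): Centre of the top of the second, equal tooth, 58 mm further along +y, which also must be held down for the tab to pass and then locks the tray home
- press_bar (a joint): Downward travel of the red bar: 0 up, 0.010 m at its bottom stop. It springs back: about 3 N to start it moving, 8 N at the bottom; 0.006 frees the tray
- tab (a point): Centre of the rear (-y) face of the tray's blue push tab; axes as the base's. An upright plate 48 mm wide (x), 32 mm high, 12 mm thick (y), overhanging the bar; lower edge 53.5 mm above the worktop (3.5 mm above the raised bar), top edge 85.5 mm. Push it along +y of the base. Its front is a white facing (tab_front), touched only if the tab is pinched or pulled: not wanted
- tray (a joint): Travel of the white tray along the base's +y: starts at 0 to 0.008 m (held out: the first tooth stops it at about 0.014), 0.100 m is home against the far stop. The second tooth springs up behind the tab from 0.094 on. Sliding takes about 2 N and the tray stays where it is left
- jar_a: Spice jar, white with a bright green cap, 39 mm across, 83 mm tall, standing loose in the tray; its origin is the centre of its underside
- jar_b: Spice jar, white with a dark green cap, 39 mm across, 83 mm tall, standing loose in the tray; its origin is the centre of its underside
- pot: Small clear pot of toothpicks, 41 mm across, 64 mm tall, standing loose in the tray; its origin is the centre of its underside
- jar_red: White spice jar with a red cap, 39 mm across, 91 mm tall, behind the slide; bystander; its origin is the centre of its underside
- jar_navy: White spice jar with a navy blue cap, 41 mm across, 106 mm tall, behind the slide; bystander; its origin is the centre of its underside
- jar_grey: White spice jar with a grey cap, 41 mm across, 106 mm tall, to the left of the slide; bystander; its origin is the centre of its underside
- lemon: Yellow lemon, 71 x 53 x 51 mm, to the right of the slide, near the hob; bystander; its origin is the centre of its underside
- glass: Clear drinking glass, 80 mm across, 91 mm tall, to the left; bystander; its origin is the centre of its underside

How it is judged:
By the outcome, as a careful person would: the job done as asked, in the order asked, and still so for the second after the job is handed in, with the robot touching nothing.
It also fails if it takes over 35 s, if anything falls off the work surface, if the arm or the gripper's body presses on something with over 40 N, if the wrist force passes 120 N, or if a joint passes its speed limit or range.

ROBOT

A 7-joint arm with a two-finger parallel gripper is mounted at the origin on a cart in front of the work surface, level with it; the furniture and walls round the work are solid. World frame = base frame: x ahead of the robot, y to its left, z up, the work surface at z = 0. Lengths are in m, angles in rad, forces in N, time in s.
With the tool pointing down it reaches from about 0.425 to 0.875 m from the base axis. Payload 4.7 kg.
Tool frame: the origin (TCP) lies midway between the tips of the shut fingers; the grasp point (between the pads) lies 19 mm behind it; z points along the fingers, y is the direction in which the jaws open and shut (so a half turn about z gives the same grasp; the last joint's range is limited). The gripper opens to 85 mm and grips with 20 to 120 N. Pads are 22 mm wide; open, the fingers measure 114 mm over their backs; the gripper's body (76 mm by 85 mm) begins 54 mm behind the grasp point. The pads swing forward as they close: fully open they stand 13 mm farther back than shut.
Start: joints at [1.256, 0.321, -0.07, 1.45, 0.023, 1.371, -0.057], TCP at [0.21, -0.615, 0.231] pointing down, gripper open.
Joint ranges: [-2.86, 2.86], [-0.3, 2.09], [-1.38, 1.24], [0.06, 2.45], [-1.56, 4.7], [0.09, 2.05], [-2.69, 2.69]. Speed limits (rad/s): [2.57, 2.57, 3.14, 3.14, 3.14, 3.14, 3.14].

INTERFACE

Orientations are given as a unit quaternion [w, x, y, z].
In Python, from cell import ctrl, viewer, job gives the robot as it stands. The module is installed in compiled form; this text tells all that it offers.
- The arm moves only by the tool play_rows, never from a script. Its argument "series" is a list that holds one entry, the list of rows, each a list of 5 numbers: the shift along the tool's x, y, z in mm, then the turn about the tool's z in rad, then the opening in per cent of the stroke, from 0 (shut) to 100 (fully open). A call has 1 to 20 rows; each row is the pose to reach, as a shift and turn from the pose measured when the call began, along the tool's axes at that moment; what a row does not reach only later rows make up. A row lasts 1/12 s, in which the tool goes at most 41.7 mm and 7.16 degrees, less where a joint would pass 70% of its speed; a pose out of reach is approached as far as the arm can. A call with a gripper value outside its range is refused whole. The fingers move at their own pace and stop on an object; "newtons" is the grip in N (left out, the last holds). Time passes only in rows, so rows that repeat a pose let the fingers close. It gives the time, the measured TCP pose, the force and the opening at its end, in the units of the state.
- ctrl.sense(): the state, without advancing time (a new reading comes with each control period).
- viewer.camera(name): name is "side" or "top"; returns a dict with "pixels" (420x560x3 uint8, red, green, blue), "fovy" (degrees; the focal length in pixels is half the picture's height over the tangent of half this angle, whatever the lens; pixels are square), "cx", "cy" (the principal point, pixels), "origin" and "attitude" of the camera in the world. Camera axes: x right, y up, looking along -z (the intrinsics and any distortion apply to the point x, -y, -z); pixel columns grow to the right and rows downward; lengths in m; the calibration is good to about 2 mm. A picture is of the moment at which its call begins. There is no depth.
- job.sign_off(): hands the job in, once; it reports no verdict.
The state is a dict: "clock": time; "q": joint angles; "dq": joint speeds; "joint_torque": joint torques, N m; "tool_pos": TCP position; "ee_rot": TCP orientation; "ft_force": force on the tool from outside, world axes, zero at the start; "moment": the same for the moment, N m; "grip_width": opening from 0.0 (shut) to 1.0 (fully open).
Only numpy, scipy, OpenCV 4.12 (cv2) and the standard library are available. Lean on these libraries where they do the work, as an engineer would, in place of code of your own. Each camera call takes 0.05 s, during which the arm holds its last target. There are 200 camera calls.

## Working session

There is one attempt and no reset: what is moved stays moved. The work goes in short steps, Python scripts to look and compute and a tool call to move; the robot and the scene stay as the last step left them, time stands still between calls to the robot, and variables do not carry over. Pictures are saved under pics/ and viewed, about 8 in all and at most 12, crops included, and the job is handed in when it is done.

Besides the shell and the picture viewer there is one more tool, called as name([rows], argument=value, ...), one row to a line, values as JSON. play_rows: Moves the arm, as the interface text tells. Its arguments: {"type":"object","properties":{"series":{"type":"array"},"newtons":{"type":"number"}},"required":["series"]}

```bash
mkdir -p pics
python3 - <<'E'
from cell import ctrl,viewer
import cv2
print(ctrl.sense())
for n in("top","side"):
    c=viewer.camera(n); print(n,{k:v for k,v in c.items() if k!="pixels"})
    cv2.imwrite(f"pics/{n}0.png",c["pixels"][:,:,::-1])
E
```

```text
{'clock': 0.0, 'q': array([ 1.25608032,  0.32185602, -0.07008482,  1.4517055 ,  0.02261747,
        1.37079747, -0.05688879]), 'dq': array([ 0.00181868,  0.00051792, -0.00194578, -0.0011341 , -0.0014448 ,
        0.00025646, -0.00027432]), 'joint_torque': array([-2.26822458e-04, -4.93587112e+01, -3.82461380e-01, -3.14338017e+01,
        1.29504848e-02,  1.12089663e-02,  9.11082836e-07]), 'tool_pos': array([ 0.20966849, -0.61467143,  0.23018676]), 'ee_rot': array([-9.65003796e-04,  9.86511169e-01,  1.63690971e-01, -2.19271512e-04]), 'ft_force': array([0.02357313, 0.36847627, 0.2782198 ]), 'moment': array([0.03236059, 0.03036966, 0.03194686]), 'grip_width': 1.0007633872895643}
top {'fovy': 54.33308059694689, 'cx': 279.6036670580435, 'cy': 208.05315212853858, 'origin': array([0.31680124, 0.3508455 , 1.13282323]), 'attitude': array([-0.66940415, -0.07653379,  0.08061957,  0.73453464])}
side {'fovy': 51.894372653671475, 'cx': 281.8524160443375, 'cy': 208.36087981778695, 'origin': array([ 0.42330017, -0.42977241,  0.68001295]), 'attitude': array([ 0.90035469,  0.42977746, -0.03727586, -0.05712507])}
```

View pics/top0.png

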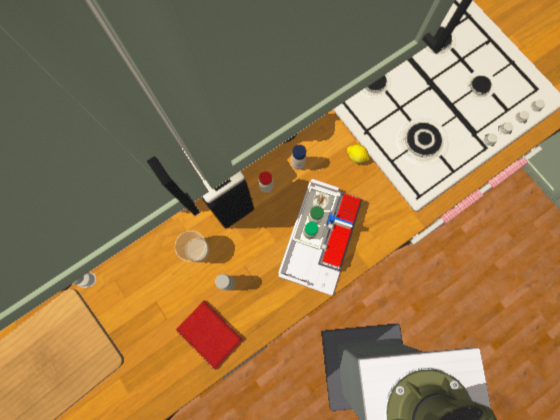

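View pics/side0.png

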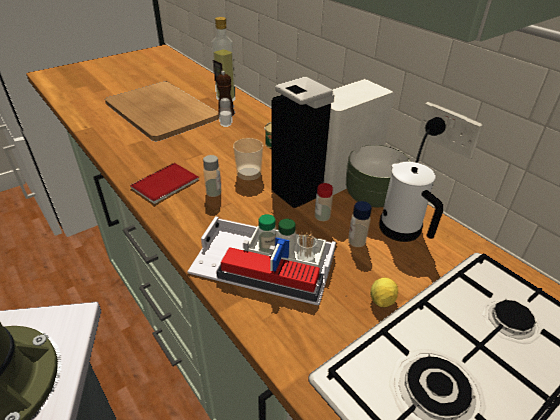

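```bash
cat > h.py <<'E'
import numpy as np,cv2
from scipy.spatial.transform import Rotation as R
from cell import ctrl,viewer
def rot(q): return R.from_quat([q[1],q[2],q[3],q[0]]).as_matrix()
def proj(c,P):
    p=(np.atleast_2d(P)-c["origin"])@rot(c["attitude"]); f=210/np.tan(np.radians(c["fovy"]/2))
    return np.c_[c["cx"]+f*p[:,0]/-p[:,2], c["cy"]+f*p[:,1]/p[:,2]]
def ray(c,u,v,z):
    f=210/np.tan(np.radians(c["fovy"]/2))
    d=rot(c["attitude"])@np.array([(u-c["cx"])/f,-(v-c["cy"])/f,-1]); return c["origin"]+d*(z-c["origin"][2])/d[2]
def crop(c,x0,y0,w,h,k,fn):
    im=cv2.resize(c["pixels"][y0:y0+h,x0:x0+w,::-1],None,fx=k,fy=k,interpolation=cv2.INTER_CUBIC); cv2.imwrite(fn,im)
E
python3 - <<'E'
from h import *
crop(viewer.camera("top"),270,170,100,130,4.6,"pics/top1.png")
crop(viewer.camera("side"),180,205,160,110,5,"pics/side1.png")
E
```

```text
(no output)
```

View pics/top1.png

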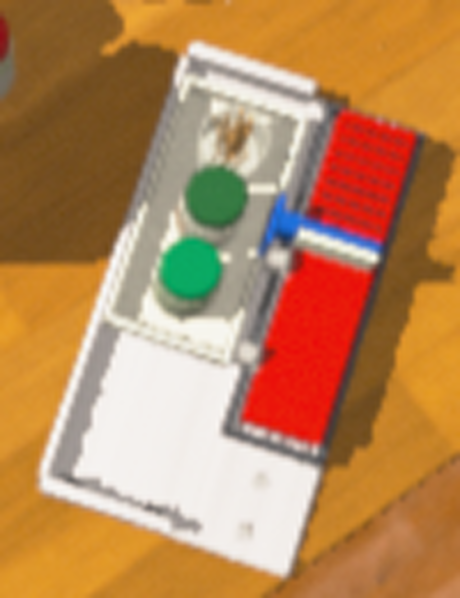

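View pics/side1.png

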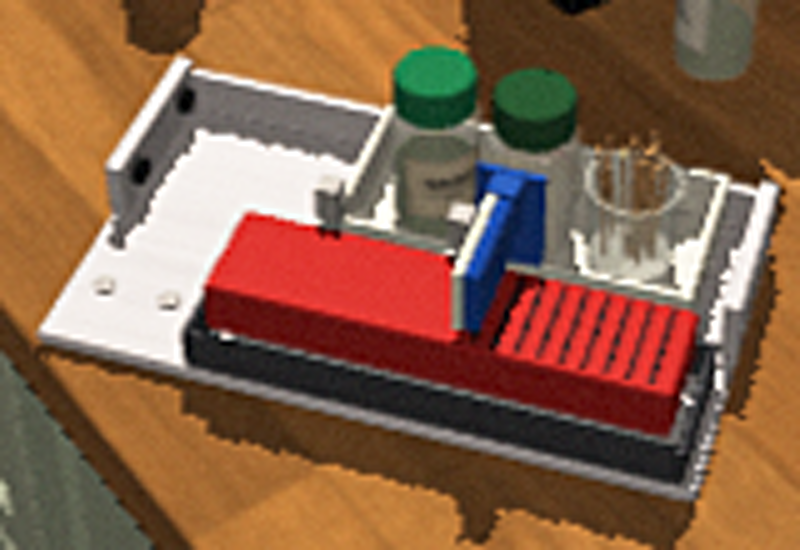

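```bash
cat > fit.py <<'E'
from h import *
from scipy.optimize import least_squares
ct,cs=viewer.camera("top"),viewer.camera("side")
# bar frame: pad origin; corners (x,y)
C=np.array([[24,-33],[-24,-33],[24,163],[-24,163]])/1e3
T=np.array([[340,108],[418,130],[243,418],[322,440]])/4.6+[270,170]
S=np.array([[697,315],[672,395],[248,213],[207,287]])/5+[180,205]
def W(p,L,z=.05):
    c,s=np.cos(p[2]),np.sin(p[2]); L=np.atleast_2d(L)
    return np.c_[p[0]+c*L[:,0]-s*L[:,1],p[1]+s*L[:,0]+c*L[:,1],np.full(len(L),z)]
for z in T: print("T",ray(ct,*z,.05))
for z in S: print("S",ray(cs,*z,.05))
f=lambda p:np.r_[(proj(ct,W(p,C))-T).ravel(),(proj(cs,W(p,C))-S).ravel()]
p0=ray(ct,*T[0],.05)
r=least_squares(f,[p0[0],p0[1],0.3])
print(r.x,np.degrees(r.x[2]),r.fun.round(1))
p=r.x
# tab rear face top corners, z=.0855
for n,c,uv in(("side Ltop rear",cs,(np.array([546,178])/5+[180,205])),("side rear bottom near",cs,(np.array([462,330])/5+[180,205]))):
    z=.0855 if 'top' in n else .0535
    w=ray(c,*uv,z)[:2]-p[:2]; co,s=np.cos(p[2]),np.sin(p[2]); print(n,co*w[0]+s*w[1],-s*w[0]+co*w[1])
q=W(p,[[0,39],[-24,39],[24,39]],.0855); print("tab",q,proj(ct,q)*4.6-np.array([270,170])*4.6,(proj(cs,q)-[180,205])*5)
print(ctrl.sense()["clock"])
E
python3 fit.py
```

```text
T [0.58577562 0.15433646 0.05      ]
T [0.56809538 0.11006205 0.05      ]
T [0.40877883 0.23285819 0.05      ]
T [0.39216698 0.18938876 0.05      ]
S [0.58869163 0.14692149 0.05      ]
S [0.57074351 0.10713668 0.05      ]
S [0.41416376 0.22586613 0.05      ]
S [0.39610537 0.18520937 0.05      ]
[0.55046998 0.14242632 1.14702202] 65.71952091224985 [ 1.1 -1.8  1.  -1.   0.4 -1.2  0.7 -0.   0.5 -1.5 -0.   0.1 -1.3 -1.7
 -2.1 -0.7]
side Ltop rear 0.0413627463551212 0.03659825367910989
side rear bottom near -0.01905231721074234 0.05278793314840512
tab [[-34.99972372  16.17937513   0.0855    ]
 [-44.8686153   -5.69766715   0.0855    ]
 [-25.13083214  38.05641741   0.0855    ]] [[  3399.9737104   -9476.31586368]
 [ -2125.39402846  -9101.0219708 ]
 [ 12813.02517936 -10115.66891612]] [[-8405.65145756 -1748.18350001]
 [11164.54245563 -1661.65248842]
 [-1927.69135696 -1719.54073627]]
0.3
```

play_rows([
  [[31, -21, 0, -0.117, 0], [62, -43, 0, -0.233, 0], [93, -64, 0, -0.35, 0], [124, -86, 0, -0.467, 0], [156, -107, 0, -0.583, 0], [187, -129, 0, -0.7, 0], [218, -150, 0, -0.817, 0], [249, -172, 0, -0.933, 0], [280, -193, 0, -1.05, 0], [311, -215, 0, -1.167, 0], [342, -236, 0, -1.283, 0], [373, -258, 0, -1.4, 0], [373, -258, 0, -1.4, 0]],
], newtons=40)

```text
clock: 1.38
tool_pos: [0.4846, -0.2413, 0.2317]
ee_rot: [-0.0, 0.643, 0.766, 0.003]
ft_force: [1.1, 0.5, 0.5]
grip_width: 0.001
```

```bash
cat > go.py <<'E'
from h import *
import sys
P=np.array([.5505,.1424,0]);yaw=1.147
B=np.array([[np.cos(yaw),-np.sin(yaw),0],[np.sin(yaw),np.cos(yaw),0],[0,0,1]])
s=ctrl.sense(); M=rot(s["ee_rot"])
print("t",s["clock"],"pos",s["tool_pos"].round(4),"base-frame mm",(B.T@(s["tool_pos"]-P)*1e3).round(1),"F base",(B.T@s["ft_force"]).round(1),"q",s["q"].round(2),"grip",round(s["grip_width"],3))
print("tool axes in base frame\n",(B.T@M).round(3))
if len(sys.argv)>1:
    t=np.array(list(map(float,sys.argv[1:4])))/1e3
    d=M.T@(P+B@t-s["tool_pos"])*1e3
    rel=B.T@M; print("shift",d.round(1),"turn to align tool x->base y",np.arctan2(*( (M.T@B[:,1])[[1,0]])))
E
python3 go.py -8 5 130
```

```text
t 1.3833 pos [ 0.4846 -0.2413  0.2317] base-frame mm [-376.8  -97.7  231.7] F base [ 0.9 -0.8  0.5] q [ 0.89  0.12 -0.5   1.71  0.05  1.33  0.55] grip 0.001
tool axes in base frame
 [[ 0.826  0.564  0.005]
 [ 0.564 -0.826 -0.001]
 [ 0.004  0.004 -1.   ]]
shift [362.2 122.7 103.6] turn to align tool x->base y -0.9718846619321919
```

play_rows([
  [[36, 12, 0, -0.097, 0], [72, 24, 0, -0.194, 0], [109, 37, 0, -0.29, 0], [145, 49, 0, -0.39, 0], [181, 61, 0, -0.486, 0], [217, 74, 10, -0.583, 0], [253, 86, 20, -0.68, 0], [290, 98, 35, -0.777, 0], [326, 110, 55, -0.875, 0], [362, 123, 80, -0.972, 0], [362, 123, 100, -0.972, 0], [362, 123, 104, -0.972, 0], [362, 123, 104, -0.972, 0]],
])

```text
clock: 2.47
tool_pos: [0.5417, 0.1364, 0.1279]
ee_rot: [-0.001, 0.21, 0.978, 0.002]
ft_force: [1.0, -0.7, 0.6]
grip_width: -0.0
```

```bash
python3 - <<'E'
from h import *
cs=viewer.camera("side");ct=viewer.camera("top")
crop(cs,180,150,160,120,5,"pics/side2.png")
cv2.imwrite("pics/top2.png",cv2.resize(ct["pixels"][150:310,250:400,::-1],None,fx=3.75,fy=3.75))
p=ctrl.sense()["tool_pos"];print((proj(cs,p)-[180,150])*5,(proj(ct,p)-[250,150])*3.75)
E
python3 go.py -8 5 60
```

```text
[[599.36858103 472.5711393 ]] [[405.88943194 190.20986922]]
t 2.5667 pos [0.5437 0.1354 0.1303] base-frame mm [ -9.2   3.3 130.3] F base [-0.5  0.2  0.4] q [ 0.43  0.3  -0.84  1.78  0.24  1.16  0.67] grip 0.003
tool axes in base frame
 [[ 0.003  1.     0.005]
 [ 1.    -0.003 -0.002]
 [-0.002  0.005 -1.   ]]
shift [ 1.9  0.8 70.3] turn to align tool x->base y -0.00268918171471098
```

View pics/side2.png

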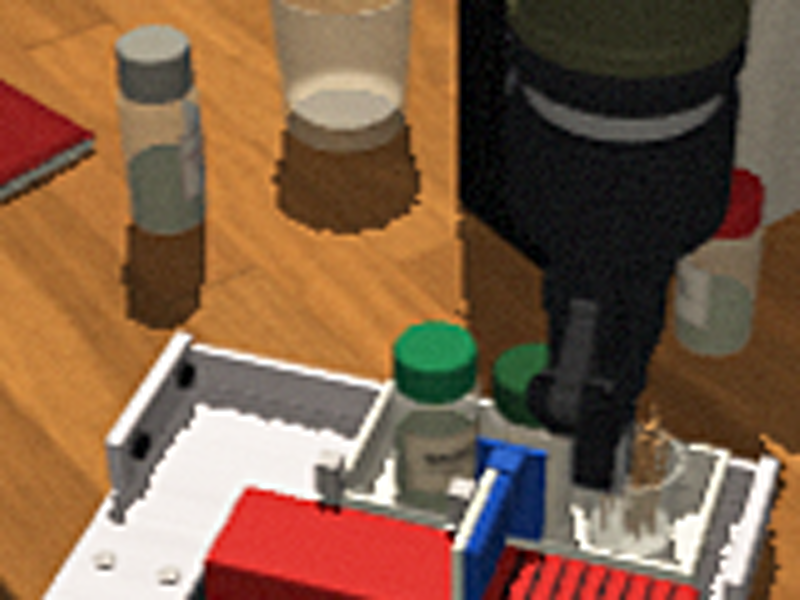

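Run:
```python
from h import *
c=viewer.camera("side")
y=1.147;B=np.array([[np.cos(y),-np.sin(y)],[np.sin(y),np.cos(y)]])
for n,u,v,z in(("jar_a top",437,70,.1),("jar_b top",537,93,.1),("pot top",635,180,.08),("tab rear near bottom",463,330,.0535),("tab near top rear",496,265-68,.0855),("tab far bottom",545,265,.0535),("tab far top",546,178,.0855)):
    w=ray(c,u/5+180,v/5+205,z); print(n,(B.T@(w[:2]-[.5505,.1424])*1e3).round())
```

```text
jar_a top [76. 94.]
jar_b top [74. 50.]
pot top [57.  3.]
tab rear near bottom [-19.  52.]
tab near top rear [25. 53.]
tab far bottom [25. 31.]
tab far top [41. 37.]
```

play_rows([
  [[2, 0, 20, 0, 0], [2, 0, 40, 0, 0], [2, 0, 55, 0, 0], [2, 0, 70, 0, 0], [2, 0, 70, 0, 0], [2, 0, 70, 0, 0]],
])

```text
clock: 3.12
tool_pos: [0.5433, 0.1351, 0.0617]
ee_rot: [0.003, 0.213, 0.977, 0.002]
ft_force: [-0.2, -0.1, 0.8]
grip_width: 0.001
```

```bash
python3 - <<'E'
from h import *
cs=viewer.camera("side")
crop(cs,200,190,140,115,5,"pics/side3.png")
p=ctrl.sense()["tool_pos"];print((proj(cs,p)-[200,190])*5)
E
python3 go.py -8 5 42
```

```text
[[491.76462914 399.18981588]]
t 3.1667 pos [0.5438 0.1357 0.0623] base-frame mm [-8.9  3.3 62.3] F base [-1.  -0.1 -0.5] q [ 0.39  0.38 -0.8   1.85  0.32  1.04  0.61] grip 0.001
tool axes in base frame
 [[ 0.005  1.     0.006]
 [ 1.    -0.005 -0.005]
 [-0.005  0.006 -1.   ]]
shift [ 1.8  0.7 20.3] turn to align tool x->base y -0.004856024765588515
```

View pics/side3.png

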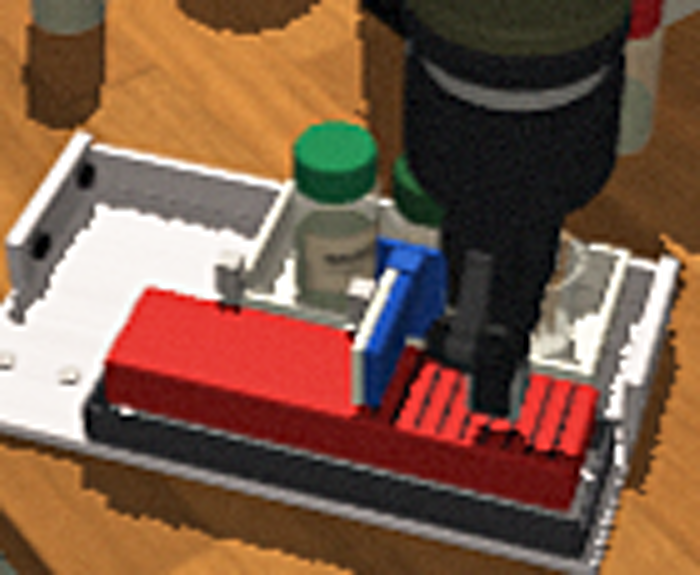

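play_rows([
  [[1, 0, 8, 0, 0], [1, 0, 13, 0, 0], [1, 0, 17, 0, 0], [1, 0, 21, 0, 0], [1, 0, 21, 0, 0], [1, 0, 21, 0, 0]],
])

```text
clock: 3.67
tool_pos: [0.5443, 0.1359, 0.0421]
ee_rot: [0.004, 0.213, 0.977, 0.003]
ft_force: [0.6, -1.4, 6.2]
grip_width: -0.003
```

```bash
python3 go.py -8 5 41
```

```text
t 3.6667 pos [0.5443 0.1359 0.0421] base-frame mm [-8.5  3.  42.1] F base [-1.  -1.1  6.2] q [ 0.38  0.41 -0.79  1.86  0.34  1.    0.59] grip -0.003
tool axes in base frame
 [[ 0.005  1.     0.007]
 [ 1.    -0.005 -0.007]
 [-0.007  0.007 -1.   ]]
shift [2.  0.4 1.1] turn to align tool x->base y -0.005099453421491628
```

play_rows([
  [[0, 0, 2, 0, 0], [0, 0, 4, 0, 0], [0, 0, 4, 0, 0], [3, 0, 4, 0, 0], [7, 0, 4, 0, 0], [11, 0, 4, 0, 0], [15, 0, 4, 0, 0], [19, 0, 4, 0, 0]],
])

```text
clock: 4.33
tool_pos: [0.5311, 0.1432, 0.0402]
ee_rot: [0.008, 0.213, 0.977, 0.003]
ft_force: [4.7, -2.4, 7.3]
grip_width: 0.004
```

```bash
python3 go.py -8 128 38
```

```text
t 4.3333 pos [0.5311 0.1432 0.0402] base-frame mm [-7.3 18.  40.2] F base [-0.2 -5.3  7.3] q [ 0.38  0.39 -0.8   1.9   0.34  0.98  0.57] grip 0.004
tool axes in base frame
 [[ 0.006  1.     0.01 ]
 [ 1.    -0.006 -0.015]
 [-0.015  0.01  -1.   ]]
shift [110.   -1.4   0.5] turn to align tool x->base y -0.006184576816484121
```

play_rows([
  [[4, 0, 3, 0, 0], [9, 0, 3, 0, 0], [14, 0, 3, 0, 0], [19, 0, 3, 0, 0], [24, 0, 3, 0, 0], [29, 0, 3, 0, 0], [34, 0, 3, 0, 0], [39, 0, 2.5, 0, 0], [44, 0, 2.5, 0, 0], [49, 0, 2.5, 0, 0]],
])

```text
clock: 5.17
tool_pos: [0.4928, 0.1627, 0.0401]
ee_rot: [0.014, 0.214, 0.977, 0.004]
ft_force: [9.1, -4.4, 9.7]
grip_width: -0.005
```

```bash
python3 go.py -8 128 38
python3 - <<'E'
from h import *
crop(viewer.camera("side"),190,190,150,115,5,"pics/side4.png")
E
```

```text
t 5.1667 pos [0.4928 0.1627 0.0401] base-frame mm [-5.2 61.  40.1] F base [ -0.3 -10.1   9.7] q [ 0.37  0.32 -0.83  1.98  0.3   0.94  0.53] grip -0.005
tool axes in base frame
 [[ 0.008  1.     0.015]
 [ 1.    -0.008 -0.025]
 [-0.025  0.015 -1.   ]]
shift [67.  -3.3  0.3] turn to align tool x->base y -0.007512912465372587
```

View pics/side4.png

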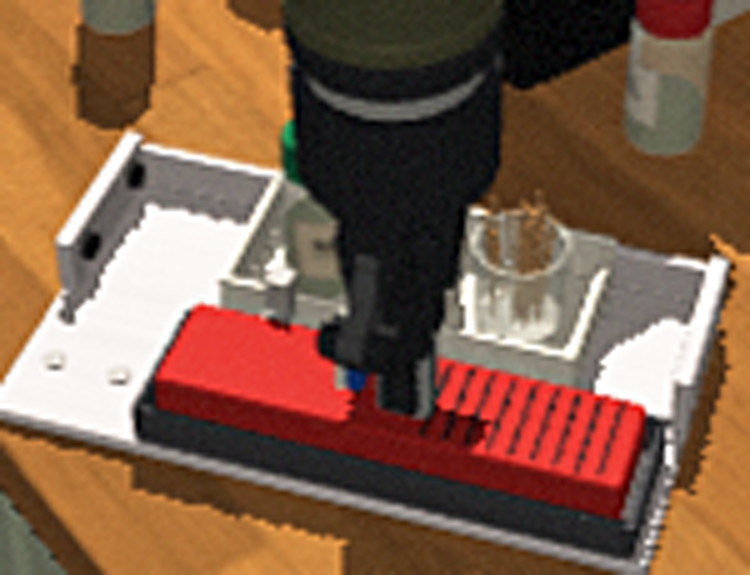

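play_rows([
  [[5, 0, 3, 0, 0], [10, -1, 3, 0, 0], [15, -1, 2.5, 0, 0], [20, -1, 2.5, 0, 0], [25, -2, 2.5, 0, 0], [30, -2, 2.5, 0, 0], [35, -2, 2, 0, 0], [40, -2, 2, 0, 0], [45, -3, 2, 0, 0], [50, -3, 2, 0, 0]],
])

```text
clock: 6.05
tool_pos: [0.4517, 0.1814, 0.0401]
ee_rot: [0.02, 0.214, 0.977, 0.006]
ft_force: [9.2, -3.4, 10.7]
grip_width: -0.001
```

```bash
python3 go.py -8 128 38
```

```text
t 6.05 pos [0.4517 0.1814 0.0401] base-frame mm [ -5.1 106.1  40.1] F base [ 0.7 -9.7 10.7] q [ 0.37  0.24 -0.88  2.06  0.25  0.9   0.49] grip -0.001
tool axes in base frame
 [[ 0.008  1.     0.02 ]
 [ 0.999 -0.008 -0.036]
 [-0.036  0.021 -0.999]]
shift [21.9 -3.1  1.2] turn to align tool x->base y -0.0075798200404231
```

Continue to the stop, watching for the force rise.

play_rows([
  [[5, 0, 3, 0, 0], [10, -1, 3, 0, 0], [15, -1, 2.5, 0, 0], [19, -1, 2.5, 0, 0], [22, -1, 2.5, 0, 0], [24, -1, 2.5, 0, 0], [26, -1, 2.5, 0, 0], [28, -1, 2.5, 0, 0]],
])

```text
clock: 6.72
tool_pos: [0.435, 0.1908, 0.0402]
ee_rot: [0.028, 0.215, 0.976, 0.008]
ft_force: [19.9, -8.5, 3.4]
grip_width: 0.002
```

```bash
python3 go.py -8 128 38
```

```text
t 6.7167 pos [0.435  0.1908 0.0402] base-frame mm [ -3.4 125.2  40.2] F base [  0.5 -21.6   3.4] q [ 0.36  0.2  -0.9   2.1   0.23  0.88  0.47] grip 0.002
tool axes in base frame
 [[ 0.01   1.     0.027]
 [ 0.999 -0.009 -0.051]
 [-0.051  0.028 -0.998]]
shift [ 2.9 -4.7  1.9] turn to align tool x->base y -0.008847068174541069
```

play_rows([
  [[4, 0, 2, 0, 0], [5, 0, 2, 0, 0], [5, 0, 2, 0, 0]],
])

```text
clock: 6.97
tool_pos: [0.4356, 0.1907, 0.0403]
ee_rot: [0.032, 0.216, 0.976, 0.008]
ft_force: [7.5, -6.8, 10.2]
grip_width: -0.001
```

```bash
python3 go.py -8 128 38
python3 - <<'E'
from h import *
crop(viewer.camera("side"),190,190,150,115,5,"pics/side5.png")
E
```

```text
t 6.9667 pos [0.4356 0.1907 0.0403] base-frame mm [ -3.2 124.6  40.3] F base [-3.2 -9.6 10.2] q [ 0.36  0.19 -0.9   2.1   0.24  0.87  0.46] grip -0.001
tool axes in base frame
 [[ 0.012  1.     0.028]
 [ 0.998 -0.011 -0.059]
 [-0.059  0.029 -0.998]]
shift [ 3.5 -4.9  2. ] turn to align tool x->base y -0.010605247433524118
```

View pics/side5.png

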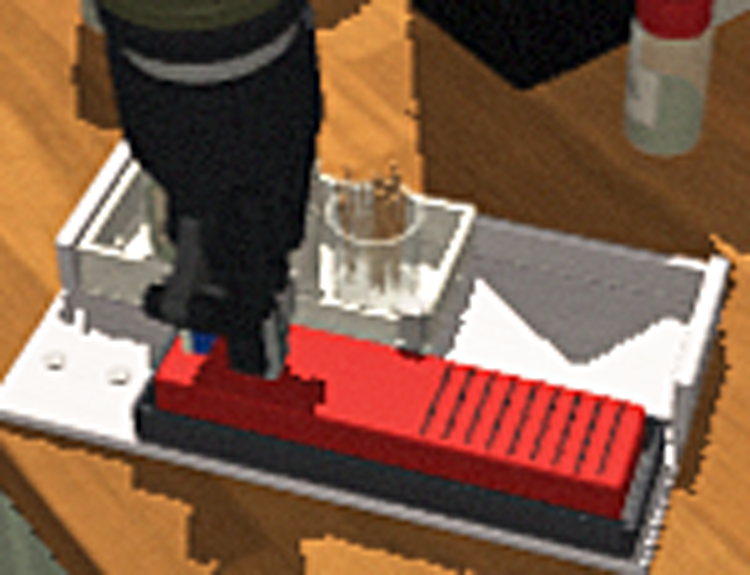

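play_rows([
  [[0, 0, 0, 0, 0], [0, 0, -4, 0, 0], [-1, 0, -8, 0, 0], [-1, 0, -12, 0, 0], [-2, 0, -16, 0, 0], [-4, 0, -20, 0, 0], [-8, 0, -24, 0, 0], [-12, 0, -40, 0, 0], [-12, 0, -70, 0, 0], [-12, 0, -100, 0, 0], [-12, 0, -130, 0, 0], [-12, 0, -160, 0, 0], [-12, 0, -160, 0, 0]],
])

```text
clock: 8.1
tool_pos: [0.439, 0.1869, 0.2065]
ee_rot: [0.037, 0.216, 0.976, 0.009]
ft_force: [1.4, 1.0, 0.7]
grip_width: 0.001
```

```bash
python3 go.py -250 -100 200
```

```text
t 8.1 pos [0.439  0.1869 0.2065] base-frame mm [ -5.3 119.9 206.5] F base [ 1.5 -0.9  0.7] q [ 0.48 -0.09 -0.9   1.93 -0.04  1.2   0.73] grip 0.001
tool axes in base frame
 [[ 0.013  0.999  0.033]
 [ 0.998 -0.01  -0.068]
 [-0.067  0.034 -0.997]]
shift [-222.  -242.5   13.2] turn to align tool x->base y -0.010252774244335574
```

play_rows([
  [[-25, -27, 0, 0, 0], [-50, -54, 0, 0, 0], [-75, -81, 0, 0, 0], [-100, -108, 0, 0, 0], [-125, -135, 0, 0, 0], [-150, -162, 0, 0, 0], [-175, -189, 0, 0, 0], [-200, -216, 0, 0, 0], [-220, -240, 0, 0, 0], [-220, -240, 0, 0, 0]],
])

```text
clock: 8.93
tool_pos: [0.5372, -0.1323, 0.212]
ee_rot: [0.036, 0.221, 0.975, 0.008]
ft_force: [-0.1, -1.2, -0.1]
grip_width: 0.002
```

Run:
```python
from h import *
crop(viewer.camera("side"),190,190,150,115,5,"pics/side6.png")
cv2.imwrite("pics/top6.png",viewer.camera("top")["pixels"][:,:,::-1])
print(ctrl.sense()["clock"],ctrl.sense()["ft_force"])
```

```text
9.0333 [-1.06209519e+00  1.89315819e+00 -7.61485607e-04]
```

View pics/side6.png

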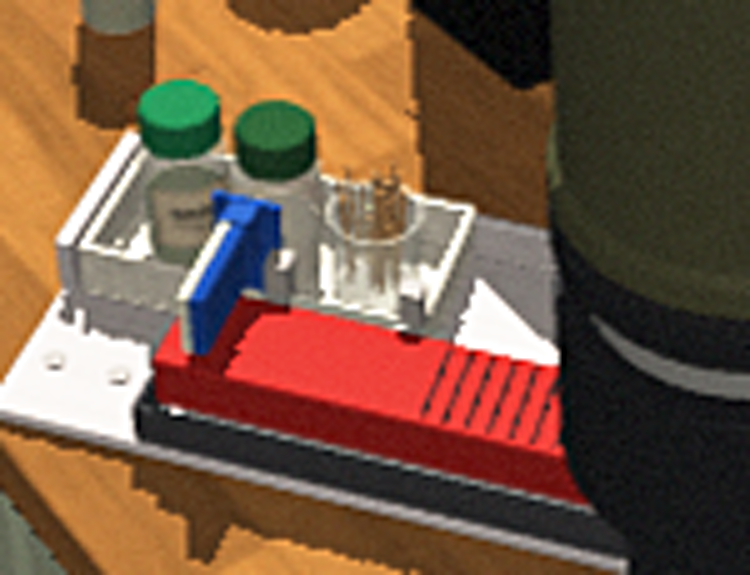

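View pics/top6.png

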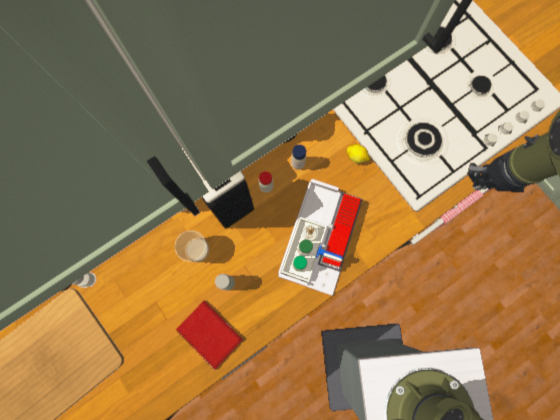

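The side view shows the tray against its far stop. The bar is up, and the second tooth, at about (285,265) in the crop, stands behind the tab. The jars and pot are upright. In the top view nothing else has moved and the arm is clear.

```bash
python3 -c "
from cell import job
print(job.sign_off())"
```

```text
the job is handed in; nothing more can be done
None
```

The spice tray is home, its catch looks locked behind the tab, and the job is handed in. The robot's clock read about 9 s before hand-in.

**What I did:** With the fingers shut, I pressed the red bar down to about 40 mm above the worktop, its bottom stop. I kept it there while the fingers pushed the blue tab to the far stop. Then I lifted straight up so the bar could spring back, and moved clear.

**Last checks:**
- **Home:** the push force rose to about 22 N at the far stop, and a second push gave no more travel. The fingertips stopped about 3 mm short of the predicted end. That is within my error in locating the slide, and the pictures show the tray against the end wall.
- **Locked:** the last side picture shows the bar up and the second tooth standing behind the tab. I did not test the lock by pushing the tray back.
- **Jars and pot:** all three are upright in the tray.
- **Bystanders:** in the top picture they look to be where they started.
- **Robot:** it is clear of everything, with the wrist force near zero.

**One flaw:** the tool tilted to about 4° during the push. It had no visible effect on the result.

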